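Tong a round massage stone out of the stone warmer and hold it over the tray

ROBOT

A 7-joint arm with a two-finger parallel gripper is mounted at the origin on the work surface. World frame = base frame: x ahead of the robot, y to its left, z up, the work surface at z = 0. Lengths are in mm, angles in degrees, forces in N, time in s.
With the tool pointing down it reaches from about 425 to 800 mm from the base axis. Payload 8.3 kg.
Tool frame: the origin (TCP) lies between the finger pads; the fingertips stand 11 mm ahead of it and the grasp point (between the pads) lies 8 mm behind it; x points along the fingers, z is the direction in which the jaws open and shut, and the axes are right-handed (so a half turn about x gives the same grasp; the last joint's range is limited). The gripper opens to 85 mm and grips with 20 to 120 N. Pads are 22 mm wide; open, the fingers measure 114 mm over their backs; the gripper's body (76 mm by 85 mm) begins 54 mm behind the grasp point. The pads swing forward as they close: fully open they stand 13 mm farther back than shut.
Start: joints at [-71.958, 21.967, 0.94, 78.501, -0.361, 79.538, -2.664], TCP at [230.496, 580.926, 242.279] pointing down, gripper open.
Joint ranges: [-169.22, 169.22], [-14.56, 117.87], [-87.37, 89.26], [10.42, 133.3], [-82.24, 262.24], [0.94, 117.77], [-172.7, 172.7]. Speed limits (degrees/s): [136.94, 136.94, 172.46, 172.46, 180, 180, 180].

INTERFACE

Orientations are given as a 3x3 rotation matrix whose columns are the frame's x, y, z axes.
In Python, from rig import env gives the robot as it stands. The module is installed in compiled form; this text tells all that it offers.
- The arm moves only by the shell command python3 -m crank 'ROWS' [FORCE]. ROWS is JSON, a list of rows, each a list of 7 numbers: the opening, from 0 (shut) to 1 (fully open), then the shift along the world's x, y, z in cm, then the turn, a rotation vector about the world's x, y, z in rad. In form: [[gripper, dx, dy, dz, ax, ay, az], ...]. A call has 1 to 5 rows; each row shifts and turns the commanded pose from where the row before left it; what a row does not reach is not made up. A row lasts 1/10 s, in which the tool goes at most 50 mm and 8.59 degrees, less where a joint would pass 70% of its speed; a pose out of reach is approached as far as the arm can. A call is refused whole if a number of a shift passes 5 or a number of a turn 0.15, either way. A call with a gripper value outside its range is refused whole. The fingers move at their own pace and stop on an object; FORCE is the grip in N (left out, the last holds). Time passes only in rows, so rows that do not move let the fingers close. It gives the time, the measured TCP pose, the force and the opening at its end, in the units of the state.
- env.observe(): the state, without advancing time (a new reading comes with each control period).
- env.grab_frame(name): name is "scene" or "side" or "wrist"; returns (picture, depth): 480x640x3 uint8, red, green, blue; 480x640 float32, mm along the optical axis (not along the pixel's ray), 0 where there is no reading.
- env.get_calibration(name): a dict with "mtx" (3x3 intrinsics, pixels), "T" (4x4, takes a point from camera to world coordinates); the wrist camera has in their place "tool_from_camera" (4x4, takes a point from camera to tool coordinates, whose origin is the TCP and whose axes are the tool frame's). Camera axes: x right, y down, z forward; pixel columns grow to the right and rows downward; lengths in mm; the calibration is good to about 2 mm. A picture is of the moment at which its call begins: read the wrist's pose just before it. get_calibration takes no time and is no camera call.
- env.hand_in(): hands the job in, once; it reports no verdict.
Trained networks look in the newest picture that a camera, given by its name, has taken for a name from the list of things; names that differ only in an ending like _2 or _b are one class to them, and where a whole thing is asked for, a point or a joint stands for the part that bears it (a point fixed in the world has none). Each returns a list of dicts, best first, with "score" (0 to 1); they miss things now and then, are a little off and sometimes report something else, mostly with a low value. They report only what shows in the picture. A call takes as long as a camera call. They do not tell look-alikes from the thing itself.
- env.recognise(camera, label): "centre" ([x, y, z] in mm, in world coordinates, good to about 4 mm: the middle of the surface that is visible of it).
- env.silhouettes(camera, label): "region" (480x640 bool, what is visible of it).
The state is a dict: "t": time; "q": joint angles; "joint_velocities": joint speeds; "joint_efforts": joint torques, N m; "ee_pos": TCP position; "eef_rot": TCP orientation; "contact_force": force on the tool from outside, world axes, zero at the start; "wrist_torque": the same for the moment, N m; "grip_width": finger opening in mm.
Only numpy, scipy, OpenCV 4.12 (cv2) and the standard library are available. Lean on these libraries where they do the work, as an engineer would, in place of code of your own. Each camera call takes 0.05 s, during which the arm holds its last target. There are 200 camera calls.

TASK

Take up the tongs by their arms, close their heads on the thick round stone in the warmer, lift it out and carry it over to the oak tray, and finish holding it still in the tongs, a hand's breadth (some 10 cm) above the middle of the tray, so that the therapist can take it from there. Treat the stone as hot: only the tongs may touch it, never the robot. Leave the other stones lying in the warmer, and do not knock the other things on the table about.

Things in the scene. Friction and masses are not known exactly. Their poses are not given: they have to be found in the camera images.
- tongs: Plain steel spring tongs, 213 mm long plus a pull ring, 20 mm tall, a black grip 64 mm long on each arm, lying on the table with the two arms side by side. Origin on the underside, midway between the arms at the place to grip; x runs along the tongs to the heads, y to the left arm, z up. The pivot pin is at x = -85 mm, the heads' middles at x = +102 mm. 135 g, balancing 10 mm ahead of the origin.
- tongs_grip (a point): Middle between the black grips, 10 mm above the tongs' underside: the place to grip. At rest the grips measure about 57 mm over their outsides here; with the heads 44 mm apart (inside) 38 mm and the grips are parallel, with the heads together 19 mm. The spring presses on each finger with about 7 N at the start of the squeeze and 9.5 N at the stone's width.
- tongs_head (a point): Point midway between the two heads, at the middle of their length, 10 mm above the tongs' underside; 102 mm from tongs_grip along the tongs' x.
- tongs_left: Left arm of the tongs (+y side), hinged at the pivot pin; it turns inward as far as the right arm does, against a spring. Origin on the pivot pin, 85 mm behind the tongs' origin. Steel strip 3 mm thick, 16 mm tall, with a grip 6 mm thick, 20 mm tall; head: flat plate 32 mm long, 4 mm thick, 16 mm tall. At rest the heads stand 85 mm apart inside; they become parallel at 44 mm.
- tongs_right: Right arm of the tongs (-y side), the mirror image of the left one.
- round_stone: The stone to fetch: smooth dark basalt, round in plan, 44 mm in diameter and 40 mm high, as thick as a bun; clearly the tallest of the four stones in the warmer. Origin at the centre of its underside, z up. It weighs about 110 g.
- stone_middle (a point): Centre of the round stone, 20 mm above its underside, at the height of its largest girth.
- flat_stone_a: Flat oval stone, 68 x 50 x 20 mm, in the warmer. Origin under its centre. To be left in the warmer.
- flat_stone_b: Flat oval stone, 60 x 40 x 17 mm, in the warmer. Origin under its centre. To be left in the warmer.
- small_stone: Small stone, 30 x 26 x 18 mm, in the warmer. Origin under its centre. To be left in the warmer.
- warmer: Electric stone warmer, fixed: black housing with an open rectangular metal basin, its lid taken off. Over the rim 234 mm (its x) by 262 mm (its y); two side handles on the y sides, 310 mm over both, 67 mm high; rim 82 mm above the table. Origin on the table under its centre; z up.
- warmer_floor (a point): Centre of the basin's floor, 48 mm above the table. The basin is 202 x 232 mm inside and 34 mm deep. The four stones lie one in each quarter, in any order, their centres within 7 mm of 48 mm along x and 56 mm along y from here (warmer's axes).
- tray: Oak serving tray, fixed, 190 mm (x) by 140 mm (y), 9 mm thick, with edges raised to 19 mm. Origin on the table under its centre.
- tray_middle (a point): Middle of the tray's upper face, 9 mm above the table.
- candle: Bystander: candle in an amber glass, 69 mm diameter, 67 mm high. Origin under its centre.
- oil_bottle: Bystander: amber pump bottle, 52 mm diameter, 161 mm high. Origin under its centre.
- salt_bowl: Bystander: white bowl, 100 mm diameter, 40 mm high. Origin under its centre.
- soap: Bystander: bar of soap, 75 x 50 x 26 mm. Origin under its centre.
- bath_brush: Bystander: wooden bath brush lying on its bristles, 225 mm long, 36 mm high; x points from the handle to the head, origin under the handle side of the head.
There are look-alikes about, which are no part of the job. Leave any turquoise look-alike of the flat_stone_b alone.

How it is judged:
By the outcome, as a careful person would: the job done as asked, in the order asked, and still so for the second after the job is handed in, while the arm keeps its last pose, push and grip.
It also fails if it takes over 54 s, if anything falls off the work surface, if the arm or the gripper's body presses on something with over 40 N, if the wrist force passes 120 N, or if a joint passes its speed limit or range.

## Working session

There is one attempt and no reset: what is moved stays moved. The work goes in short steps, Python scripts to look and compute and a shell command to move; the robot and the scene stay as the last step left them, time stands still between calls to the robot, and variables do not carry over. Pictures are saved under pics/ and viewed, about 8 in all and at most 12, crops included, and the job is handed in when it is done.

```bash
mkdir -p pics
cat > h.py <<'E'
import numpy as np,cv2
from rig import env
def world(cam,depth,st=None):
    c=env.get_calibration(cam);K=np.array(c["mtx"])
    if "T" in c: T=np.array(c["T"])
    else:
        A=np.eye(4);A[:3,:3]=st["eef_rot"];A[:3,3]=st["ee_pos"];T=A@np.array(c["tool_from_camera"])
    v,u=np.mgrid[:480,:640]
    P=np.stack([(u-K[0,2])/K[0,0]*depth,(v-K[1,2])/K[1,1]*depth,depth],-1)
    W=P@T[:3,:3].T+T[:3,3]; W[depth<=0]=np.nan
    return W
E
python3 - <<'E'
from h import *
st=env.observe();print(st["t"],st["ee_pos"],np.round(st["eef_rot"],3),st["grip_width"])
for c in("scene","side"):
    im,d=env.grab_frame(c);np.savez(f"{c}0.npz",im=im,d=d)
    cv2.imwrite(f"pics/{c}0.png",im[:,:,::-1])
    W=world(c,d)
    for n in("tongs","tongs_grip","round_stone","flat_stone_a","small_stone","warmer","tray","candle","oil_bottle","salt_bowl","soap","bath_brush"):
        r=env.recognise(c,n);print(c,n,[(np.round(x["centre"]).tolist(),round(x["score"],2)) for x in r[:5]])
E
```

```text
0.0 [230.34862719 580.47590579 241.25659422] [[-0.001 -0.93   0.369]
 [-0.002  0.369  0.93 ]
 [-1.    -0.    -0.002]] 85.5987488122409
scene tongs [([571.0, -137.0, 15.0], 0.95)]
scene tongs_grip [([567.0, -138.0, 16.0], 0.97), ([606.0, 195.0, 47.0], 0.36)]
scene round_stone [([564.0, 258.0, 82.0], 0.77)]
scene flat_stone_a [([659.0, 405.0, 18.0], 0.87), ([645.0, 251.0, 66.0], 0.75), ([508.0, 390.0, 17.0], 0.72)]
scene small_stone []
scene warmer [([605.0, 193.0, 46.0], 0.75), ([738.0, -18.0, 67.0], 0.53)]
scene tray [([551.0, -366.0, 8.0], 0.58), ([567.0, -173.0, 18.0], 0.46)]
scene candle [([737.0, -21.0, 67.0], 0.7), ([562.0, 256.0, 83.0], 0.42), ([649.0, 251.0, 64.0], 0.18)]
scene oil_bottle [([818.0, 81.0, 88.0], 0.95)]
scene salt_bowl [([727.0, -252.0, 17.0], 0.79)]
scene soap [([420.0, -18.0, 24.0], 0.63)]
scene bath_brush [([335.0, 240.0, 37.0], 0.97)]
side tongs [([561.0, -130.0, 8.0], 0.9), ([792.0, 96.0, 80.0], 0.42)]
side tongs_grip [([561.0, -133.0, 10.0], 0.93)]
side round_stone [([549.0, 269.0, 79.0], 0.82)]
side flat_stone_a [([660.0, 410.0, 18.0], 0.95), ([532.0, 154.0, 65.0], 0.88), ([774.0, 317.0, 13.0], 0.78), ([499.0, 393.0, 19.0], 0.71), ([641.0, 262.0, 65.0], 0.61)]
side small_stone [([638.0, 135.0, 62.0], 0.41)]
side warmer [([595.0, 222.0, 51.0], 0.63)]
side tray [([546.0, -360.0, 13.0], 0.94), ([535.0, 155.0, 66.0], 0.58), ([795.0, 94.0, 79.0], 0.43), ([742.0, -262.0, 30.0], 0.27)]
side candle [([725.0, -4.0, 71.0], 0.98), ([574.0, -124.0, 14.0], 0.42)]
side oil_bottle [([793.0, 94.0, 78.0], 0.73)]
side salt_bowl [([739.0, -264.0, 29.0], 0.73)]
side soap [([412.0, -6.0, 22.0], 0.77), ([645.0, 263.0, 62.0], 0.47)]
side bath_brush [([323.0, 267.0, 35.0], 0.82)]
```

View pics/scene0.png

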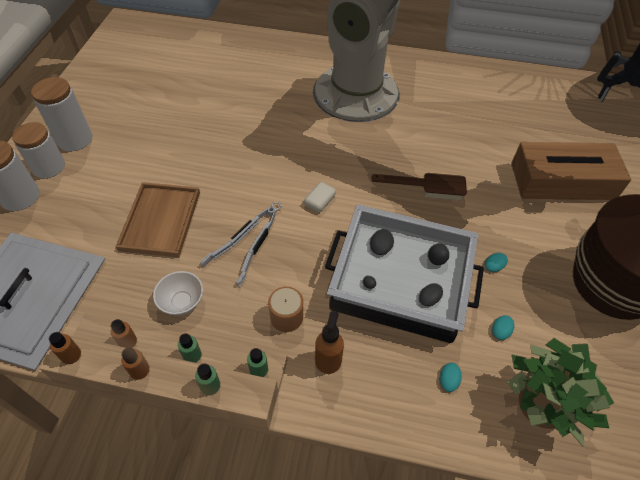

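Run:
```python
from h import *
# top-down map from both cameras, 1px=1.25mm ; x up, y left
o=np.zeros((600,800,3),np.uint8);hz=np.full((600,800),-99.)
for c in("side","scene"):
    z=np.load(f"{c}0.npz");W=world(c,z["d"]);m=np.isfinite(W[...,0])
    X=W[m];C=z["im"][m]
    r=((860-X[:,0])/1).astype(int);k=((400-X[:,1])/1).astype(int)
    ok=(r>=0)&(r<600)&(k>=0)&(k<800)
    for a,b,h,cc in zip(r[ok],k[ok],X[ok,2],C[ok]):
        if h>hz[a,b]+3: hz[a:a+2,b:b+2]=h;o[a:a+2,b:b+2]=cc
cv2.imwrite("pics/top0.png",o[:,:,::-1])
```

```text
(no output)
```

View pics/top0.png

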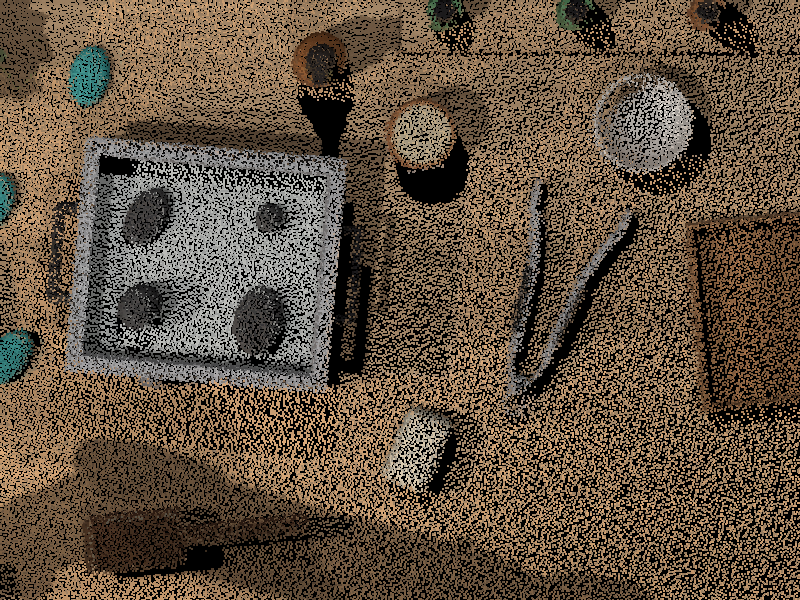

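The scene picture shows four dark stones in the warmer: (438,255), (382,242), (431,294) and (369,282). The tongs have their pivot at (275,207) and heads at (205,262) and (240,282). The turquoise stones lie outside the warmer. Next I measure heights and confirm the round one.

Run:
```python
from h import *
Ws={c:world(c,np.load(f"{c}0.npz")["d"]) for c in("scene","side")}
for c,W in Ws.items():
    X=W[np.isfinite(W[...,0])]
    for n,(x,y) in dict(round=(554,260),fa=(540,140),fb=(645,252),small=(643,130)).items():
        p=X[(np.hypot(X[:,0]-x,X[:,1]-y)<38)&(X[:,2]>53)]
        (cx,cy),r=cv2.minEnclosingCircle(p[:,:2].astype(np.float32))
        print(c,n,len(p),"top",np.percentile(p[:,2],98).round(1),"circle",round(cx),round(cy),round(r,1),"mean",p.mean(0).round())
    t=X[(X[:,0]>455)&(X[:,0]<685)&(X[:,1]<-105)&(X[:,1]>-240)&(X[:,2]>9)&(X[:,2]<35)]
    t=t[t[:,1]>-245]
    d=np.array([.943,-.333]);nrm=np.array([.333,.943])
    s=(t[:,:2]-[550,-146])@d; l=(t[:,:2]-[550,-146])@nrm
    for a in range(-110,130,15):
        m=(s>a)&(s<a+15)
        if m.sum():print(c,"s",a+7,m.sum(),"lat",np.percentile(l[m],[2,25,75,98]).round(),"z",np.percentile(t[m,2],90).round())
    t=X[(X[:,1]<-270)&(X[:,1]>-450)&(X[:,0]>430)&(X[:,0]<670)&(X[:,2]>5)&(X[:,2]<30)]
    print("tray",cv2.minAreaRect(t[:,:2].astype(np.float32)))
    w=X[(abs(X[:,2]-82)<4)&(abs(X[:,0]-600)<150)&(abs(X[:,1]-190)<150)]
    print("warmer",cv2.minAreaRect(w[:,:2].astype(np.float32)), np.percentile(w[:,2],50))
im=np.load("scene0.npz")["im"]
a=cv2.resize(im[205:340,325:485],None,fx=3.7,fy=3.7,interpolation=2)
cv2.imwrite("pics/crop0.png",a[:,:,::-1])
```

```text
scene round 375 top 90.5 circle 556 251 28.6 mean [561. 257.  80.]
scene fa 491 top 71.4 circle 541 139 35.5 mean [545. 141.  66.]
scene fb 421 top 68.0 circle 648 256 29.2 mean [648. 252.  63.]
scene small 140 top 68.4 circle 641 127 17.5 mean [646. 129.  63.]
scene s -88 21 lat [-9. -1.  5.  8.] z 20.0
scene s -73 60 lat [-12.  -7.   6.  12.] z 19.0
scene s -58 33 lat [-17. -15.  14.  19.] z 20.0
scene s -43 46 lat [-20. -16.  18.  21.] z 20.0
scene s -28 54 lat [-24. -17.  21.  26.] z 21.0
scene s -13 66 lat [-24. -18.  25.  27.] z 21.0
scene s 2 73 lat [-28. -21.  25.  29.] z 22.0
scene s 17 68 lat [-29. -23.  28.  31.] z 22.0
scene s 32 74 lat [-30. -24.  30.  33.] z 22.0
scene s 47 52 lat [-31. -26.  30.  33.] z 21.0
scene s 62 54 lat [-35. -30.  34.  38.] z 20.0
scene s 77 55 lat [-39. -34.  40.  44.] z 20.0
scene s 92 62 lat [-47. -40.  45.  50.] z 21.0
scene s 107 60 lat [-48. -43.  48.  52.] z 20.0
scene s 122 31 lat [-48. -44.  49.  53.] z 20.0
tray ((551.720458984375, -361.3070983886719), (174.1764678955078, 238.98399353027344), 88.01493835449219)
warmer ((595.62878417968
[... 626 characters left out ...]
z 20.0
side s -13 57 lat [-24. -18.  27.  31.] z 20.0
side s 2 59 lat [-25. -22.  29.  34.] z 20.0
side s 17 56 lat [-30. -22.  30.  36.] z 20.0
side s 32 48 lat [-28. -23.  31.  35.] z 21.0
side s 47 44 lat [-31. -26.  33.  34.] z 18.0
side s 62 47 lat [-34. -29.  39.  42.] z 19.0
side s 77 43 lat [-37. -30.  43.  46.] z 18.0
side s 92 51 lat [-45. -41.  48.  51.] z 18.0
side s 107 44 lat [-47. -41.  51.  54.] z 18.0
side s 122 13 lat [-47. -43.  50.  51.] z 17.0
tray ((547.24560546875, -361.6718444824219), (189.65444946289062, 150.1336212158203), 5.955805778503418)
warmer ((595.2622680664062, 194.98745727539062), (266.18072509765625, 236.2386932373047), 85.24526977539062) 81.65966102372408
```

View pics/crop0.png

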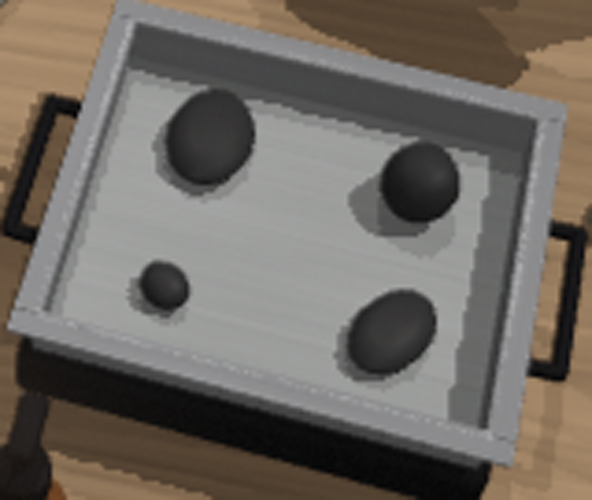

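The round stone is the one at crop (420,182), which is scene (438,255). Its top is at z≈89, while the other three are at 66–71, so it is the tallest and is round in plan. The tongs head at about -19°, near (550,-146). Next I move over the tongs.

```bash
python3 -m crank '[[1,5,-5,0,0,0,0],[1,5,-5,0,0,0,0],[1,5,-5,0,0,0,0],[1,5,-5,0,0,0,0],[1,5,-5,0,0,0,0]]' 40 
python3 -m crank '[[1,1,-5,0,0,0,0],[1,1,-5,0,0,0,0],[1,1,-5,0,0,0,0],[1,1,-5,0,0,0,0],[1,1,-5,0,0,0,0]]'
python3 -m crank '[[1,0,-4.6,0,0,0,0.02],[1,0,-4.6,0,0,0,0.02],[1,0,-4.6,0,0,0,0],[1,0,-4.6,0,0,0,0],[1,0,-4.6,0,0,0,0]]'
python3 -m crank '[[1,1,0,0,0,0,0],[1,0,0,0,0,0,0]]'
```

```text
t: 1.8
ee_pos: [408.5, 402.6, 242.6]
eef_rot: [[0.0, -0.93, 0.369], [0.0, 0.369, 0.93], [-1.0, -0.0, 0.001]]
contact_force: [1.0, 0.7, -0.1]
grip_width: 85.2
t: 2.3
ee_pos: [456.4, 157.0, 242.6]
eef_rot: [[0.001, -0.929, 0.369], [0.001, 0.369, 0.929], [-1.0, -0.0, 0.001]]
contact_force: [0.9, -0.2, 0.5]
grip_width: 85.5
t: 2.8
ee_pos: [456.0, -72.8, 242.7]
eef_rot: [[0.001, -0.944, 0.331], [0.0, 0.331, 0.944], [-1.0, -0.001, 0.001]]
contact_force: [1.0, 1.0, 0.5]
grip_width: 85.5
t: 3.0
ee_pos: [466.9, -71.9, 242.5]
eef_rot: [[0.001, -0.943, 0.334], [0.0, 0.334, 0.943], [-1.0, -0.001, 0.0]]
contact_force: [0.3, 0.5, -0.4]
grip_width: 85.3
```

```bash
python3 -m crank '[[1,3,-2.5,-2,0,0,0],[1,3,-2.5,-2,0,0,0],[1,2.5,-2.4,-1,0,0,0],[1,0,0,0,0,0,0]]'
cat >> h.py <<'E'
def tongsfit(st,d,im,zlo,zhi):
    W=world("wrist",d,st);return W
E
python3 - <<'E'
from h import *
st=env.observe();im,d=env.grab_frame("wrist");np.savez("w1.npz",im=im,d=d,p=st["ee_pos"],R=st["eef_rot"])
r=env.silhouettes("wrist","tongs");r2=env.recognise("wrist","tongs_grip")
print(st["ee_pos"],[x["score"] for x in r],r2)
W=world("wrist",d,st)
cv2.imwrite("pics/w1.png",im[:,:,::-1])
X=W[np.isfinite(W[...,0])&(W[...,2]>8)&(W[...,2]<35)]
dd=np.array([.943,-.333]);nrm=np.array([.333,.943])
s=(X[:,:2]-[550,-146])@dd; l=(X[:,:2]-[550,-146])@nrm
for a in range(-130,140,10):
    m=(s>a)&(s<=a+10)&(abs(l)<60)
    if m.sum()>5:print("s",a+5,m.sum(),"lat",np.percentile(l[m],[1,25,75,99]).round(1),"mid",(np.percentile(l[m],[1,99]).mean()).round(1),"z",np.percentile(X[m,2],90).round())
m=abs(l)<60;print("s range",np.percentile(s[m],[0.2,99.8]))
E
```

```text
t: 3.4
ee_pos: [552.0, -146.1, 189.1]
eef_rot: [[-0.005, -0.943, 0.332], [-0.002, 0.332, 0.943], [-1.0, 0.004, -0.003]]
contact_force: [-0.7, 0.4, 0.1]
grip_width: 85.0
[ 552.04059379 -146.05870741  189.14776498] [0.83] [{'centre': [555.7, -135.1, 21.5], 'score': 0.85}]
s -115 20 lat [-2.5 -1.   1.3  2.8] mid 0.1 z 11.0
s -105 154 lat [-11.8  -6.6   6.9  12.4] mid 0.3 z 11.0
s -95 118 lat [-11.2  -8.2   8.5  11.7] mid 0.2 z 11.0
s -85 204 lat [-7.3 -3.5  4.5  8.5] mid 0.6 z 19.0
s -75 307 lat [-11.3  -4.2   5.4  12.6] mid 0.6 z 19.0
s -65 111 lat [-14.7 -12.2  13.5  16. ] mid 0.6 z 18.0
s -55 102 lat [-17.3 -14.9  16.8  19.4] mid 1.0 z 17.0
s -45 215 lat [-19.1 -15.7  17.4  21.1] mid 1.0 z 18.0
s -35 249 lat [-20.1 -15.8  17.9  22.2] mid 1.1 z 18.0
s -25 336 lat [-23.4 -17.9  20.6  26.4] mid 1.5 z 19.0
s -15 334 lat [-24.5 -19.1  21.7  27.4] mid 1.5 z 20.0
s -5 315 lat [-25.4 -20.3  23.4  28.5] mid 1.5 z 20.0
s 5 316 lat [-26.5 -20.8  24.4  29.7] mid 1.6 z 20.0
s 15 300 lat [-27.7 -22.3  25.6  30.8] mid 1.6 z 19.0
s 25 302 lat [-28.7 -22.8  26.8  32.8] mid 2.0 z 19.0
s 35 243 lat [-28.9 -23.1  27.   32.9] mid 2.0 z 19.0
s 45 180 lat [-28.6 -24.3  28.9  32.9] mid 2.2 z 18.0
s 55 199 lat [-31.4 -27.   31.9  36.5] mid 2.6 z 18.0
s 65 185 lat [-34.4 -29.9  34.9  39.5] mid 2.5 z 18.0
s 75 187 lat [-37.6 -32.8  38.4  43.4] mid 2.9 z 17.0
s 85 182 lat [-40.5 -35.8  41.8  46.8] mid 3.2 z 17.0
s 95 187 lat [-45.5 -41.6  47.2  51.5] mid 3.0 z 18.0
s 105 158 lat [-46.7 -42.9  48.6  52.9] mid 3.1 z 18.0
s 115 159 lat [-47.9 -44.1  49.6  53.4] mid 2.8 z 18.0
s 125 8 lat [-47.  -44.2 -41.6  44.2] mid -1.4 z 17.0
s range [-161.71099129  196.16070824]
```

View pics/w1.png

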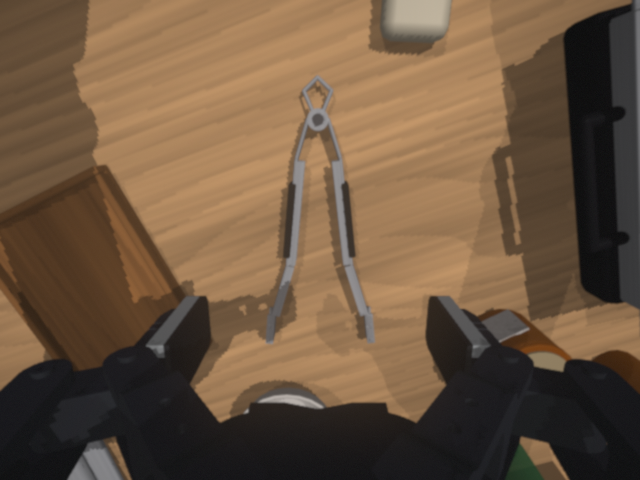

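The wrist picture shows the tongs centred between the fingers, with the pivot at (318,120) and heads at (270,335) and (370,330). The correction is tiny: +1 mm in y and +0.8° in yaw. Now I descend.

```bash
python3 -m crank '[[1,0,0.1,-4.5,0,0,0.014],[1,0,0,-4.5,0,0,0],[1,0,0,-4,0,0,0],[1,0,0,-2.5,0,0,0],[1,0,0,-1,0,0,0]]'
python3 -m crank '[[1,0,0,-0.6,0,0,0],[1,0,0,-0.4,0,0,0],[1,0,0,0,0,0,0]]'
```

```text
t: 4.05
ee_pos: [549.8, -141.4, 25.6]
eef_rot: [[-0.003, -0.949, 0.316], [0.002, 0.316, 0.949], [-1.0, 0.003, 0.001]]
contact_force: [-0.1, 0.2, 0.2]
grip_width: 85.6
t: 4.35
ee_pos: [552.1, -143.8, 18.4]
eef_rot: [[0.002, -0.948, 0.318], [0.0, 0.318, 0.948], [-1.0, -0.002, 0.001]]
contact_force: [-0.2, 0.2, 0.9]
grip_width: 85.3
```

```bash
python3 -m crank '[[1,0,-0.1,-0.4,0,0,0],[0.7,0,0,0,0,0,0],[0.62,0,0,0,0,0,0],[0.57,0,0,0,0,0,0],[0.54,0,0,0,0,0,0]]' 40
python3 -m crank '[[0.54,0,0,0,0,0,0],[0.54,0,0,0,0,0,0],[0.54,0,0,0,0,0,0]]'
```

```text
t: 4.85
ee_pos: [552.6, -145.5, 15.0]
eef_rot: [[0.003, -0.948, 0.318], [-0.0, 0.318, 0.948], [-1.0, -0.003, 0.001]]
contact_force: [-2.2, 1.4, 9.5]
grip_width: 46.8
t: 5.15
ee_pos: [552.5, -145.5, 14.9]
eef_rot: [[0.003, -0.948, 0.318], [-0.0, 0.318, 0.948], [-1.0, -0.003, 0.001]]
contact_force: [-1.4, -0.3, 10.8]
grip_width: 46.0
```

```bash
python3 -m crank '[[0.54,0,0,1,0,0,0],[0.54,0,0,3,0,0,0],[0.54,0,0,4,0,0,0],[0.54,0,0,4,0,0,0],[0.54,0,0,4,0,0,0]]'
python3 -m crank '[[0.54,0,0,3,0,0,0],[0.54,0,0,2,0,0,0],[0.54,0,0,0,0,0,0]]'
python3 - <<'E'
from h import *
st=env.observe();im,d=env.grab_frame("wrist");cv2.imwrite("pics/w2.png",im[:,:,::-1])
W=world("wrist",d,st);X=W[np.isfinite(W[...,0])]
L=(X-st["ee_pos"])@np.array(st["eef_rot"])   # tool coords
m=(L[:,0]>-25)&(L[:,0]<30)&(abs(L[:,2])<60)
for a in range(-130,130,10):
    k=m&(L[:,1]>a)&(L[:,1]<=a+10)
    if k.sum()>5: print("ty",a+5,k.sum(),"tz",np.percentile(L[k,2],[1,25,75,99]).round(),"tx",np.percentile(L[k,0],[5,50,95]).round(1))
E
```

```text
t: 5.65
ee_pos: [550.7, -145.1, 175.1]
eef_rot: [[-0.001, -0.948, 0.319], [-0.0, 0.319, 0.948], [-1.0, 0.001, -0.0]]
contact_force: [0.9, -0.8, -0.5]
grip_width: 46.1
t: 5.95
ee_pos: [552.5, -145.7, 226.9]
eef_rot: [[0.005, -0.948, 0.318], [-0.001, 0.318, 0.948], [-1.0, -0.005, 0.001]]
contact_force: [0.5, -0.4, -1.6]
grip_width: 46.2
ty -45 16 tz [-19. -13.  15.  15.] tx [-0.6 12.5 13.6]
ty -35 958 tz [-23. -16.  18.  25.] tx [-4.1 -1.9 12.6]
ty -25 1277 tz [-22. -17.  19.  25.] tx [-4.5 -2.4 12. ]
ty -15 1429 tz [-22. -17.  19.  24.] tx [-5.3 -2.7 12.3]
ty -5 2030 tz [-22. -18.  21.  24.] tx [-21.8  -3.4  -0.4]
ty 5 2993 tz [-35. -21.  24.  37.] tx [-21.   -3.8   0.1]
ty 15 3045 tz [-28. -20.  23.  31.] tx [-22.6  -3.4   3.9]
ty 25 1732 tz [-20. -14.  17.  23.] tx [-4.2 -2.2 12.5]
ty 35 1432 tz [-19. -13.  15.  21.] tx [-2.3 -1.2 13.1]
ty 45 1433 tz [-16. -12.  15.  19.] tx [-2.2 -1.  13.5]
ty 55 643 tz [-16. -13.  16.  18.] tx [-2.1 -0.8 10.3]
ty 65 693 tz [-13. -11.  13.  16.] tx [-2.  -0.7 10. ]
ty 75 1506 tz [-10.  -5.   8.  13.] tx [-3.3 -1.1  7.8]
ty 85 1465 tz [-8. -2.  5. 10.] tx [-3.8 -1.6 -0. ]
ty 95 652 tz [-9. -6.  9. 12.] tx [4.4 5.6 6.9]
ty 105 884 tz [-11.  -7.  10.  13.] tx [4.5 5.7 7.1]
ty 115 140 tz [-4. -2.  4.  7.] tx [4.8 5.8 7.4]
```

View pics/w2.png

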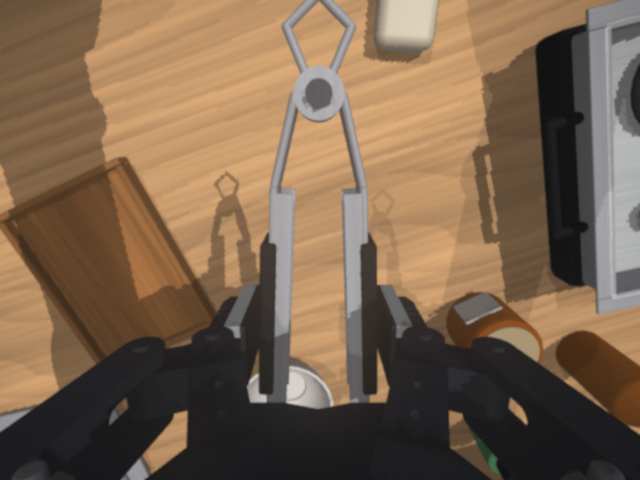

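The tongs are held straight and level, with the pivot at (318,93). The heads are hidden from the wrist camera. Now I travel and turn to heading +15°.

```bash
python3 -m crank '[[0.54,-0.4,2,0.6,0,0,0.05],[0.54,-0.8,4,0.6,0,0,0.06],[0.54,-0.8,4,0.6,0,0,0.06],[0.54,-0.8,4,0.6,0,0,0.06],[0.54,-0.8,4,0,0,0,0.06]]'
python3 -m crank '[[0.54,-0.8,4,0,0,0,0.06],[0.54,-0.8,4,0,0,0,0.06],[0.54,-0.8,4,0,0,0,0.06],[0.54,-0.8,4,0,0,0,0.06],[0.54,-0.6,3,0,0,0,0.055]]'
python3 -m crank '[[0.54,0,1.6,0,-0.026,0.097,0],[0.54,0,0,0,-0.026,0.097,0],[0.54,0,0,0,-0.026,0.097,0],[0.54,0,0,0,-0.026,0.097,0],[0.54,0,0,0,0,0,0]]'
python3 -c "from h import *;print(env.observe()['q'])"
```

```text
t: 6.5
ee_pos: [514.3, 36.4, 246.5]
eef_rot: [[-0.001, -1.0, 0.031], [-0.0, 0.031, 1.0], [-1.0, 0.001, -0.0]]
contact_force: [1.1, 1.4, -1.3]
grip_width: 46.1
t: 7.0
ee_pos: [475.3, 227.6, 245.4]
eef_rot: [[-0.003, -0.965, -0.263], [-0.001, -0.263, 0.965], [-1.0, 0.003, -0.0]]
contact_force: [-0.5, -0.0, -1.2]
grip_width: 46.4
t: 7.5
ee_pos: [477.1, 240.5, 242.3]
eef_rot: [[-0.386, -0.886, -0.258], [-0.106, -0.235, 0.966], [-0.916, 0.4, -0.003]]
contact_force: [-0.1, 0.5, -3.4]
grip_width: 46.4
[-38.21763917  29.17196941  16.99727409  73.27035337 -10.91408971
 102.20523662  83.22809434]
```

```bash
python3 -m crank '[[0.54,0,0,0,-0.022,0.08,0],[0.54,0,0,-1,-0.022,0.08,0],[0.54,0,0,-2,0,0,0],[0.54,0,0,-1,0,0,0],[0.54,0,0,0,0,0,0]]'
cat >> h.py <<'E'
def rep():
    st=env.observe();R=np.array(st["eef_rot"]);p=np.array(st["ee_pos"])
    print("q",np.round(st["q"]),"pitch",np.degrees(np.arcsin(R[2,1])).round(1),"head",(p+R@[6,-102,1]).round(1),"w",st["grip_width"],"t",st["t"],"F",np.round(st["contact_force"],1))
    return st
E
python3 - <<'E'
from h import *
rep();out=[]
for c in("scene","side"):
    im,d=env.grab_frame(c);np.savez(f"{c}1.npz",im=im,d=d)
    W=world(c,d);print(c,[(x["centre"],x["score"]) for x in env.recognise(c,"round_stone")],[(x["centre"],x["score"]) for x in env.recognise(c,"tongs_head")])
    K=np.array(env.get_calibration(c)["mtx"]);T=np.linalg.inv(env.get_calibration(c)["T"])
    q=K@(T[:3,:3]@[554,261,80]+T[:3,3]);u,v=(q[:2]/q[2]).astype(int);print(u,v)
    u=np.clip(u,100,540);v=np.clip(v,100,380)
    out.append(cv2.resize(im[v-100:v+100,u-100:u+100],(400,400),interpolation=2))
cv2.imwrite("pics/c1.png",np.hstack(out)[:,:,::-1])
E
```

```text
t: 8.0
ee_pos: [476.3, 240.8, 206.0]
eef_rot: [[-0.52, -0.814, -0.259], [-0.141, -0.217, 0.966], [-0.842, 0.539, -0.002]]
contact_force: [-0.0, -0.6, -0.4]
grip_width: 46.1
q [-36.  37.  16.  69. -13. 108.  85.] pitch 32.6 head [556. 263. 146.] w 46.14074439723693 t 8.0 F [-0.  -0.6 -0.4]
scene [([561.8, 258.9, 80.7], 0.93)] [([505.5, 230.3, 181.8], 0.92)]
440 251
side [([547.7, 272.2, 81.0], 0.58), ([505.4, 228.3, 182.8], 0.17)] [([489.2, 240.2, 196.2], 0.7)]
286 293
```

View pics/c1.png

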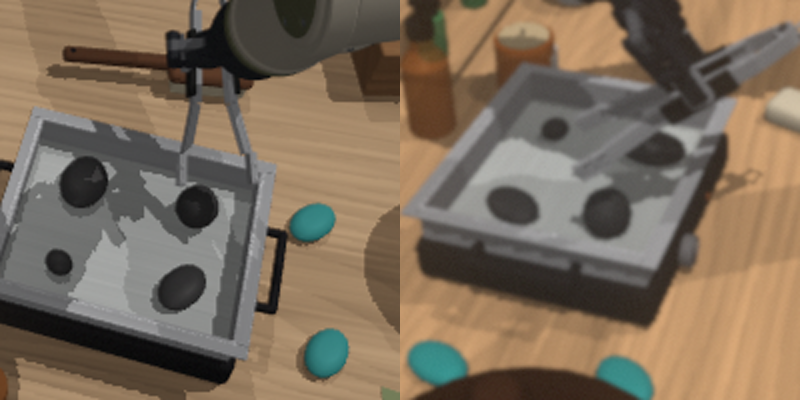

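Run:
```python
from h import *
from scipy.optimize import least_squares
for c in("scene","side"):
    W=world(c,np.load(f"{c}0.npz")["d"]);X=W[np.isfinite(W[...,0])]
    p=X[(np.hypot(X[:,0]-554,X[:,1]-261)<32)&(X[:,2]>60)&(X[:,2]<95)]
    f=lambda a:np.sqrt((((p-a)/[22,22,20])**2).sum(1))*21-21
    r=least_squares(f,[554,261,68],loss="soft_l1");print(c,len(p),r.x.round(1),np.abs(r.fun).mean().round(2))
    W=world(c,np.load(f"{c}1.npz")["d"]);X=W[np.isfinite(W[...,0])]
    R=np.array(env.observe()["eef_rot"]);L=(X-env.observe()["ee_pos"])@R
    m=(L[:,1]<-55)&(L[:,1]>-135)&(abs(L[:,2])<60)&(L[:,0]>-30)&(L[:,0]<35)
    for a in range(-130,-50,15):
        k=m&(L[:,1]>a)&(L[:,1]<=a+15)
        if k.sum()>4:
            for sg in(-1,1):
                kk=k&(L[:,2]*sg>0)
                if kk.sum()>2: print(a+7,kk.sum(),L[kk].mean(0).round(1),L[kk].min(0).round(),L[kk].max(0).round())
```

```text
scene 366 [553.1 258.6  70.3] 1.18
-123 15 [   5.1 -118.2  -36.5] [  -4. -121.  -39.] [  15. -116.  -33.]
-123 22 [   2.2 -118.    33.3] [  -5. -121.   30.] [  16. -115.   38.]
-108 40 [   5.1 -107.6  -35.9] [  -4. -115.  -38.] [  17. -100.  -32.]
-108 46 [   3.2 -107.9   32.4] [  -3. -115.   29.] [  14. -101.   38.]
-93 44 [  3.3 -92.2 -33.3] [ -5. -99. -38.] [ 15. -86. -26.]
-93 54 [  4.2 -92.8  30.6] [  -2. -100.   24.] [ 19. -86.  38.]
-78 48 [  2.6 -77.3 -28.3] [ -4. -85. -33.] [ 16. -70. -21.]
-78 52 [  5.4 -77.5  25.3] [ -6. -85.  21.] [ 18. -70.  30.]
-63 47 [  2.2 -62.1 -24.3] [ -5. -69. -29.] [ 15. -55. -19.]
-63 50 [  5.6 -62.2  21.8] [ -3. -69.  17.] [ 17. -55.  28.]
side 468 [551.7 259.   69.5] 1.05
-123 23 [   3.6 -117.4  -32. ] [  -5. -120.  -37.] [  12. -115.  -30.]
-123 31 [   4.1 -117.7   36.7] [  -5. -120.   32.] [  13. -115.   42.]
-108 80 [   3.1 -107.5  -31. ] [  -5. -115.  -38.] [  12. -100.  -27.]
-108 90 [   4.3 -107.6   36.5] [  -4. -115.   31.] [  13. -100.   41.]
-93 81 [  4.  -92.5 -29.6] [  -4. -100.  -39.] [ 14. -85. -23.]
-93 100 [  3.5 -92.3  34.9] [  -6. -100.   25.] [ 13. -85.  40.]
-78 77 [  5.2 -77.8 -26.5] [ -5. -85. -31.] [ 13. -70. -18.]
-78 97 [  2.9 -77.5  30.4] [ -4. -85.  21.] [ 12. -70.  35.]
-63 79 [  5.1 -62.6 -22.2] [ -4. -70. -28.] [ 14. -55. -16.]
-63 100 [  3.1 -62.3  26.9] [ -4. -70.  19.] [ 13. -55.  32.]
```

```bash
python3 -m crank '[[0.54,-0.35,-0.35,-1,0,0,0],[0.54,0,0,-2,0,0,0],[0.54,0,0,-1.5,0,0,0],[0.54,0,0,0,0,0,0],[0.54,0,0,0,0,0,0]]'
python3 -c "from h import *;rep()"
python3 -m crank '[[0.54,0,0,-1,0,0,0],[0.54,0,0,-1,0,0,0],[0.54,0,0,-0.8,0,0,0],[0.54,0,0,-0.3,0,0,0],[0.54,0,0,0,0,0,0]]'
python3 - <<'E'
from h import *
rep();out=[]
for c,(u,v) in dict(scene=(440,251),side=(286,293)).items():
    im,d=env.grab_frame(c);np.savez(f"{c}2.npz",im=im,d=d)
    out.append(cv2.resize(im[v-60:v+60,u-60:u+60],(400,400),interpolation=2))
cv2.imwrite("pics/c2.png",np.hstack(out)[:,:,::-1])
E
```

```text
t: 8.8
ee_pos: [473.6, 237.4, 162.1]
eef_rot: [[-0.52, -0.814, -0.259], [-0.141, -0.217, 0.966], [-0.843, 0.539, -0.002]]
contact_force: [0.4, -0.3, -0.4]
grip_width: 46.1
q [-36.  39.  16.  72. -13. 103.  85.] pitch 32.6 head [553.2 259.7 102.2] w 46.08330048404435 t 8.8 F [ 0.4 -0.3 -0.4]
t: 9.3
ee_pos: [473.5, 237.4, 130.6]
eef_rot: [[-0.52, -0.814, -0.259], [-0.141, -0.217, 0.966], [-0.842, 0.539, -0.002]]
contact_force: [-0.2, 0.6, -1.5]
grip_width: 46.1
q [-36.  40.  16.  74. -13. 100.  86.] pitch 32.6 head [553.1 259.6  70.6] w 46.05313127485323 t 9.3 F [-0.2  0.6 -1.5]
```

View pics/c2.png

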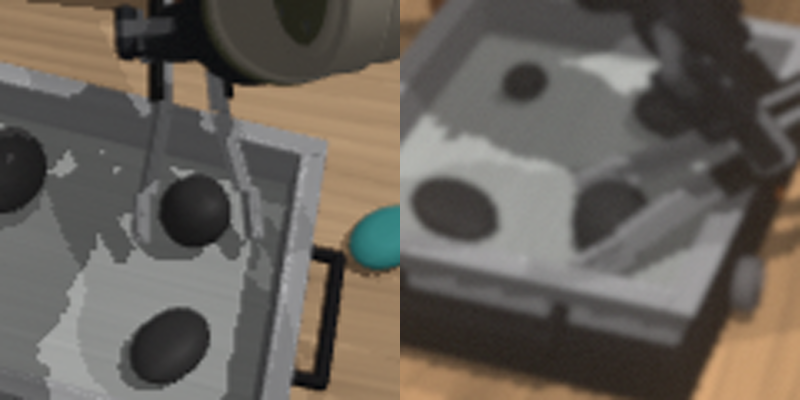

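Both crops show the stone, at (195,210) and (610,212), between the heads. Now I close on it.

```bash
python3 -m crank '[[0.5,0,0,-0.1,0,0,0],[0.47,0,0,0,0,0,0],[0.45,0,0,0,0,0,0],[0.42,0,0,0,0,0,0],[0.35,0,0,0,0,0,0]]' 45
python3 -m crank '[[0.3,0,0,0,0,0,0],[0.3,0,0,0,0,0,0],[0.3,0,0,0,0,0,0],[0.3,0,0,0,0,0,0]]' 45
python3 -c "from h import *;rep()"
```

```text
t: 9.9
ee_pos: [473.8, 237.6, 130.5]
eef_rot: [[-0.519, -0.815, -0.259], [-0.14, -0.217, 0.966], [-0.843, 0.537, -0.001]]
contact_force: [-0.2, 0.1, 0.4]
grip_width: 35.9
t: 10.3
ee_pos: [473.8, 237.6, 130.3]
eef_rot: [[-0.519, -0.815, -0.259], [-0.14, -0.217, 0.966], [-0.843, 0.538, -0.001]]
contact_force: [-0.5, 0.7, 1.0]
grip_width: 35.9
q [-36.  40.  16.  74. -13. 100.  86.] pitch 32.5 head [553.5 259.9  70.4] w 35.87908815747613 t 10.3 F [-0.5  0.7  1. ]
```

The width of 35.9 mm is a little under the expected 38. I'll lift a little and look.

```bash
python3 -m crank '[[0.3,0,0,0.3,0,0,0],[0.3,0,0,0.7,0,0,0],[0.3,0,0,1,0,0,0],[0.3,0,0,0.5,0,0,0],[0.3,0,0,0,0,0,0]]' 45
python3 - <<'E'
from h import *
from scipy.optimize import least_squares
st=rep();out=[];R=np.array(st["eef_rot"]);hc=np.array(st["ee_pos"])+R@[5,-102,0]
for c,(u,v) in dict(scene=(440,245),side=(286,280)).items():
    im,d=env.grab_frame(c)
    out.append(cv2.resize(im[v-60:v+60,u-60:u+60],(400,400),interpolation=2))
    r=env.silhouettes(c,"round_stone");W=world(c,d)
    for x in r[:1]:
        p=W[x["region"]];p=p[np.isfinite(p[:,0])&(np.linalg.norm(p-hc,axis=1)<40)] if len(p) else p
        f=lambda a:np.linalg.norm((p-a)/[22,22,20],axis=1)*21-21
        s=least_squares(f,hc,loss="soft_l1").x;print(c,x["score"],len(p),"stone",s.round(1),"rel head, tool axes",((s-hc)@R).round(1))
cv2.imwrite("pics/c3.png",np.hstack(out)[:,:,::-1])
E
```

```text
t: 10.8
ee_pos: [474.4, 237.7, 156.5]
eef_rot: [[-0.517, -0.816, -0.258], [-0.139, -0.218, 0.966], [-0.844, 0.536, -0.001]]
contact_force: [0.2, -0.3, -3.5]
grip_width: 35.6
q [-36.  39.  16.  73. -13. 102.  85.] pitch 32.4 head [554.2 260.   96.8] w 35.59991328172942 t 10.8 F [ 0.2 -0.3 -3.5]
scene 0.94 375 stone [553.1 258.1  95.6] rel head, tool axes [ 2.9  0.7 -0.5]
side 0.55 286 stone [551.1 258.6  94. ] rel head, tool axes [5.2 1.4 0.5]
```

View pics/c3.png

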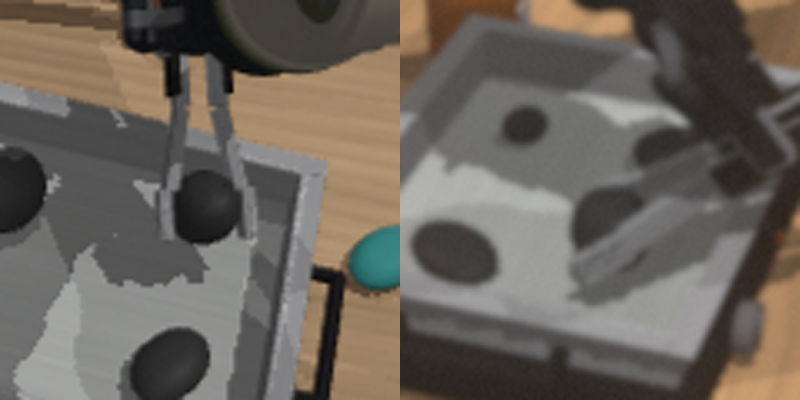

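The stone is in the tongs: it rose about 25 mm with the heads and is centred between them, at (205,207) in the left crop. The other stones haven't moved. Now I lift and carry.

```bash
python3 -m crank '[[0.3,0,0,1,0,0,0],[0.3,0,0,2,0,0,0],[0.3,0,0,2,0,0,0],[0.3,0,0,2,0,0,0],[0.3,0,0,1,0,0,0]]' 45
python3 -m crank '[[0.3,0.2,-1,0,0,0,-0.01],[0.3,0.2,-2,0,0,0,-0.03],[0.3,0.2,-3,0,0,0,-0.035],[0.3,0.3,-3,0,0,0,-0.035],[0.3,0.3,-3,0,0,0,-0.035]]'
python3 -m crank '[[0.3,0.3,-3,0,0,0,-0.035],[0.3,0.3,-3,0,0,0,-0.035],[0.3,0.2,-3,0,0,0,-0.035],[0.3,0.2,-3,0,0,0,-0.035],[0.3,0,-3,0,0,0,-0.035]]'
python3 -c "from h import *;rep()"
```

```text
t: 11.5
ee_pos: [474.3, 237.6, 237.5]
eef_rot: [[-0.517, -0.816, -0.259], [-0.139, -0.218, 0.966], [-0.845, 0.536, -0.001]]
contact_force: [-0.3, -0.4, -2.5]
grip_width: 35.7
t: 12.0
ee_pos: [485.3, 113.9, 234.2]
eef_rot: [[-0.536, -0.837, -0.111], [-0.062, -0.092, 0.994], [-0.842, 0.539, -0.003]]
contact_force: [0.5, 0.4, -2.8]
grip_width: 36.3
t: 12.5
ee_pos: [494.6, -36.0, 234.2]
eef_rot: [[-0.538, -0.84, 0.064], [0.032, 0.055, 0.998], [-0.842, 0.539, -0.003]]
contact_force: [0.3, 0.0, -2.9]
grip_width: 36.0
q [-15.  33.  26.  74. -10. 109.  97.] pitch 32.6 head [577.1 -40.4 174.1] w 35.97310387617682 t 12.5 F [ 0.3  0.  -2.9]
```

```bash
python3 -m crank '[[0.3,0,-3,0,0,0,-0.035],[0.3,0,-3,0,0,0,-0.035],[0.3,-0.2,-3,0,0,0,-0.035],[0.3,-0.2,-3,0,0,0,-0.035],[0.3,-0.3,-3,0,0,0,-0.035]]' 45
python3 -m crank '[[0.3,-0.3,-3,0,0,0,-0.035],[0.3,-0.3,-3,0,0,0,-0.035],[0.3,-0.3,-3,0,0,0,-0.035],[0.3,-0.3,-2,0,0,0,-0.035],[0.3,0,-1,0,0,0,-0.03]]'
python3 -m crank '[[0.3,0,0,0,0,0,0],[0.3,0,0,0,0,0,0]]'
python3 -c "from h import *;rep()"
```

```text
t: 13.0
ee_pos: [486.9, -185.6, 234.3]
eef_rot: [[-0.525, -0.818, 0.237], [0.126, 0.2, 0.972], [-0.842, 0.54, -0.002]]
contact_force: [0.4, 0.1, -3.4]
grip_width: 35.9
t: 13.5
ee_pos: [473.7, -306.3, 234.3]
eef_rot: [[-0.496, -0.77, 0.401], [0.213, 0.339, 0.916], [-0.842, 0.54, -0.004]]
contact_force: [-0.0, -0.3, -2.7]
grip_width: 36.0
t: 13.7
ee_pos: [476.7, -302.1, 234.8]
eef_rot: [[-0.495, -0.775, 0.393], [0.211, 0.331, 0.92], [-0.843, 0.538, -0.001]]
contact_force: [-0.0, 0.2, -2.3]
grip_width: 35.7
q [ 11.  43.  33.  60. -13. 114. 107.] pitch 32.6 head [ 553.1 -333.7  174.8] w 35.7097516001644 t 13.7 F [-0.   0.2 -2.3]
```

```bash
python3 -m crank '[[0.3,-0.1,-0.8,-1,0,0,0],[0.3,-0.1,-1,-1.5,0,0,0],[0.3,-0.1,-0.8,-1.5,0,0,0],[0.3,0,-0.2,-1.2,0,0,0],[0.3,0,0,0,0,0,0]]' 45
python3 -m crank '[[0.3,0,0,0,0,0,0],[0.3,0,0,0,0,0,0]]'
python3 - <<'E'
from h import *
from scipy.optimize import least_squares
st=rep();out=[];R=np.array(st["eef_rot"]);hc=np.array(st["ee_pos"])+R@[5,-102,0]
for c in("scene","side"):
    im,d=env.grab_frame(c);W=world(c,d)
    K=np.array(env.get_calibration(c)["mtx"]);T=np.linalg.inv(env.get_calibration(c)["T"])
    q=K@(T[:3,:3]@hc+T[:3,3]);u,v=(q[:2]/q[2]).astype(int)
    u=np.clip(u,80,560);v=np.clip(v,80,400)
    out.append(cv2.resize(im[v-80:v+80,u-80:u+80],(400,400),interpolation=2))
    for x in env.silhouettes(c,"round_stone")[:2]:
        p=W[x["region"]];p=p[np.isfinite(p[:,0])&(np.linalg.norm(p-hc,axis=1)<40)]
        if len(p)<30: print(c,"few",x["score"]);continue
        f=lambda a:np.linalg.norm(p-a,axis=1)-21.3
        s=least_squares(f,hc,loss="soft_l1").x;print(c,x["score"],len(p),"stone",s.round(1),"rel head",((s-hc)@R).round(1))
    X=W[np.isfinite(W[...,0])];z=(X[:,1]<-260)&(X[:,1]>-460)&(X[:,0]>430)&(X[:,0]<670)
    m=z&(X[:,2]>13)&(X[:,2]<24);print("tray rim",cv2.minAreaRect(X[m][:,:2].astype(np.float32)))
    for n,cc in dict(fa=(540,140),fb=(645,256),sm=(641,130)).items():
        k=(np.hypot(X[:,0]-cc[0],X[:,1]-cc[1])<38)&(X[:,2]>53)&(X[:,2]<75);print(n,X[k].mean(0).round())
cv2.imwrite("pics/c4.png",np.hstack(out)[:,:,::-1])
E
```

```text
t: 14.2
ee_pos: [472.8, -330.2, 180.4]
eef_rot: [[-0.498, -0.773, 0.393], [0.212, 0.331, 0.919], [-0.841, 0.541, -0.001]]
contact_force: [0.5, -0.1, -3.2]
grip_width: 35.8
t: 14.4
ee_pos: [474.2, -330.4, 183.9]
eef_rot: [[-0.494, -0.776, 0.392], [0.209, 0.332, 0.92], [-0.844, 0.537, -0.001]]
contact_force: [0.6, -0.5, -2.3]
grip_width: 35.7
q [ 13.  46.  33.  61. -13. 109. 109.] pitch 32.5 head [ 550.8 -362.   124.1] w 35.66379995769304 t 14.4 F [ 0.6 -0.5 -2.3]
scene 0.82 313 stone [ 549.2 -362.2  122.4] rel head [3.1 0.2 0.2]
tray rim ((548.7591552734375, -364.26409912109375), (194.896240234375, 143.11582946777344), 5.616973400115967)
fa [545. 141.  66.]
fb [648. 252.  63.]
sm [645. 130.  63.]
side 0.6 121 stone [ 547.5 -360.2  121.4] rel head [5.2 1.7 1.3]
side 0.2 112 stone [ 546.3 -352.3  125.1] rel head [4.3 7.3 8.1]
tray rim ((547.22705078125, -361.85394287109375), (189.67906188964844, 149.85838317871094), 5.7328948974609375)
fa [536. 150.  64.]
fb [640. 260.  62.]
sm [639. 136.  62.]
```

View pics/c4.png

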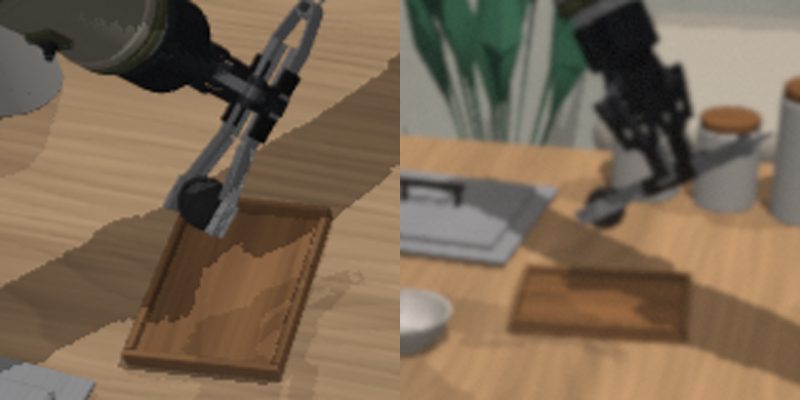

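The stone is held within about 2 mm of the tray's middle. Its centre is about 113 mm above the tray face and its underside about 93 mm. The other stones are unmoved. I'll let it settle, check, and hand in.

```bash
python3 -m crank '[[0.3,0,0,0,0,0,0],[0.3,0,0,0,0,0,0],[0.3,0,0,0,0,0,0],[0.3,0,0,0,0,0,0],[0.3,0,0,0,0,0,0]]'
python3 - <<'E'
from h import *
env.grab_frame("scene");print([(x["centre"],x["score"]) for x in env.recognise("scene","round_stone")]);rep();print(env.hand_in())
E
```

```text
t: 15.1
ee_pos: [473.8, -330.5, 183.3]
eef_rot: [[-0.495, -0.775, 0.393], [0.21, 0.332, 0.92], [-0.843, 0.538, -0.001]]
contact_force: [-0.7, -0.5, -2.8]
grip_width: 36.2
[([557.0, -360.5, 135.0], 0.77)]
q [ 13.  46.  33.  61. -13. 109. 109.] pitch 32.5 head [ 550.3 -362.1  123.3] w 35.95712337872235 t 15.2 F [-0.2 -0.8 -2.1]
the job is handed in; nothing more can be done
None
```

The robot picked up the tongs by their grips, closed the heads on the round stone, and lifted it out of the warmer. It now holds the stone still above the middle of the tray, and I handed the job in at about 15 s.

- **Position:** before hand-in, the stone's centre measured about (548, -361, 122) mm against a tray middle of about (548, -363). Its centre is about 113 mm above the tray face and its underside about 93 mm.
- **Grip:** it was steady in the last reading, at 36 mm opening, with about 2–3 N of outside force on the tool, roughly the weight it carries.
- **Other things:** the three other stones measured the same before and after. I did not measure the candle, bottle, bowl, soap and brush again; the planned path passed clear of them.
- **Disagreements:** the grips closed to about 36 mm where 38 mm was expected, but the stone sat centred and rose with the heads. The two cameras differed by 2–4 mm on positions. In the side view the stone was recognised with lower confidence (score 0.6), plus a second, weaker hit (score 0.2) 8–10 mm off.

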